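Tension the bow saw blade and lock the tensioner

TASK

The bow saw in the cradle has a new blade that is still slack: wind its tension wheel clockwise by the crank handle until it turns firm, about 15 N at the handle (between 12 and 18 N, and never strain it beyond 20 N). Then press the red lock lever fully down so that the setting holds, and let go. Leave the pot and the mister where they stand.

Things in the scene. Friction and masses are not known exactly. Their poses are not given: they have to be found in the camera images.
- saw: Orange tubular bow saw, 680 mm long, lying flat, strapped in a wooden cradle fixed to the counter (place and yaw vary). Origin: on the counter under the centre of the tension wheel's outer face. z up; +y from the wheel along the steel blade; the bow arches out 190 mm to +x. Blade, bow and axle lie 110 mm above the counter. Nothing of it stands at y < 0 but the crank handle.
- wheel_centre (a point): Centre of the outer face of the tension wheel, on its axle, 110 mm above the counter. The wheel is a black three-spoke handwheel, 88 mm across, 12 mm thick, upright, facing the saw's -y; its axle is level along the saw's y. Axes as saw.
- handle_grip (a point): Middle of the orange crank handle: round, 23 mm thick, 70 mm long, level, parallel to the axle, sticking out from 14 to 84 mm off the wheel's outer face to the saw's -y; this point is 56 mm off that face, 34 mm from the axle line. The handle spins freely on its pin: hold it, without turning the wrist, while it goes round the axle. Its y axis is the saw's y; the others turn with it.
- lock_lever (a joint): Angle of the red cam lock lever, rad: 0 = raised 40 degrees above level, 0.70 = fully down, level, on its stop. Starts at 0 to 0.15. Takes about 3 to 5 N at its pad until the stop; stays where it is left. The lever is 88 mm long, pointing to the saw's -x; its pivot is at saw x = 0, y = +45 mm, 134 mm above the counter, axis along the saw's y.
- lever_pad (a point): On the upper face of the red lever's flat pad (50 x 22 mm, 9 mm thick), 68 mm out from the lever's pivot. Push it down from above with closed fingers, following its arc about the pivot (pushed dead straight it can bind while it is steep). Fully down, its upper face is 139 mm above the counter.
- pot: Bystander: green glazed pot, 124 mm across the rim, 105 mm high. Origin at the centre of its foot.
- mister: Bystander: stainless steel mister with a black twist cap, 66 mm across, 178 mm high. Origin at the centre of its foot.
- blade_tension (a joint): Wheel turn, rad, spent on stretching the blade; 0 at first. To tighten, turn clockwise seen from outside (looking along the saw's +y: handle goes top, saw +x, bottom, -x). First 1 to 6 rad of slack at 2 N along the handle's circle, then 1.5 rad at 5 to 9.5 N, then this joint moves: 10 N at 0, 15 N at 0.8, 20 N at 1.6. Stays where left, but the handle springs back some 0.15 rad when let go.

How it is judged:
By the outcome, as a careful person would: the job done as asked, in the order asked, and still so for the second after the job is handed in, with the robot touching nothing.
It also fails if it takes over 61 s, if anything falls off the work surface, if the arm or the gripper's body presses on something with over 40 N, if the wrist force passes 120 N, or if a joint passes its speed limit or range.

ROBOT

A 6-joint arm with a two-finger parallel gripper is mounted at the origin on the work surface. World frame = base frame: x ahead of the robot, y to its left, z up, the work surface at z = 0. Lengths are in mm, angles in rad, forces in N, time in s.
With the tool pointing down it reaches from about 300 to 775 mm from the base axis. Payload 14.6 kg.
Tool frame: the origin (TCP) lies between the finger pads; the fingertips stand 19 mm ahead of it and the grasp point (between the pads) is the TCP; x points along the fingers, y is the direction in which the jaws open and shut, and the axes are right-handed (so a half turn about x gives the same grasp; the last joint's range is limited). The gripper opens to 94 mm and grips with 3 to 60 N. Pads are 16 mm wide; open, the fingers measure 119 mm over their backs; the gripper's body (75 mm by 177 mm) begins 78 mm behind the grasp point.
Start: joints at [-1.415, 0.3, 1.521, -0, 1.321, -0.067], TCP at [121.522, -536.397, 224.446] pointing down, gripper open.
Joint ranges: [-3.03, 3.03], [-0.79, 2.21], [0.23, 2.52], [-1.04, 4.18], [0, 3.07], [-2.55, 2.55]. Speed limits (rad/s): [2.22, 2.22, 2.57, 3.14, 3.14, 3.14].

INTERFACE

Orientations are given as [roll, pitch, yaw] about the fixed x, y, z axes, in that order (R = Rz(yaw) Ry(pitch) Rx(roll)).
In Python, from cell import manip gives the robot as it stands.
- The arm moves only by the tool jog_arm, never from a script. Its argument "series" is one flat list of numbers, 7 for each row, row after row: the turn, a rotation vector about the world's x, y, z in rad, then the shift along the world's x, y, z in m, then the opening, from -1 (shut) to 1 (fully open). A call has 1 to 20 rows; each row is the pose to reach, as a shift and turn from the pose commanded when the call began; what a row does not reach only later rows make up. A row lasts 1/8 s, in which the tool goes at most 62.5 mm and 10.7 degrees, less where a joint would pass 70% of its speed; a pose out of reach is approached as far as the arm can. A call with a gripper value outside its range is refused whole. The fingers move at their own pace and stop on an object; "squeeze" is the grip in N (left out, the last holds). Time passes only in rows, so rows that repeat a pose let the fingers close. It gives the time, the measured TCP pose, the force and the opening at its end, in the units of the state.
- manip.read_state(): the state, without advancing time (a new reading comes with each control period).
- manip.camera(name): name is "scene" or "top"; returns a dict with "color" (400x640x3 uint8, blue, green, red), "range_z" (400x640 float32, mm along the optical axis (not along the pixel's ray), 0 where there is no reading), "fx", "fy", "cx", "cy" (pixels), "D" ([k1, k2, p1, p2, k3] as OpenCV has them; the pictures are not rectified), "pose" (4x4, takes a point from camera to world coordinates). Camera axes: x right, y down, z forward; pixel columns grow to the right and rows downward; lengths in mm; the calibration is good to about 2 mm. A picture is of the moment at which its call begins.
- manip.sign_off(): hands the job in, once; it reports no verdict.
The state is a dict: "clock": time; "joints": joint angles; "qd": joint speeds; "effort": joint torques, N m; "eef_pos": TCP position; "eef_rot": TCP orientation; "wrist_force": force on the tool from outside, world axes, zero at the start; "moment": the same for the moment, N m; "finger_gap": finger opening in mm.
Only numpy, scipy, OpenCV 4.12 (cv2) and the standard library are available. Lean on these libraries where they do the work, as an engineer would, in place of code of your own. Each camera call takes 0.05 s, during which the arm holds its last target.

## Working session

There is one attempt and no reset: what is moved stays moved. The work goes in short steps, Python scripts to look and compute and a tool call to move; the robot and the scene stay as the last step left them, time stands still between calls to the robot, and variables do not carry over. Pictures are saved under pics/ and viewed, and the job is handed in when it is done.

Besides the shell and the picture viewer there is one more tool, called after "Emit:" in YAML: its name, and indented under it one key for each argument. jog_arm: Moves the arm, as the interface text tells. Its arguments: {"type":"object","properties":{"series":{"type":"array","items":{"type":"number"}},"squeeze":{"type":"number"}},"required":["series"]}

```bash
ls; mkdir -p pics; python3 - <<'E'
from cell import manip
import cv2,numpy as np
print(manip.read_state())
for n in("scene","top"):
    c=manip.camera(n); cv2.imwrite(f"pics/{n}0.png",c["color"]); np.savez(f"{n}0.npz",**c)
    print(n,c["fx"],c["fy"],c["cx"],c["cy"],c["D"],c["pose"])
E
```

```text
pics
{'clock': 0.0, 'joints': array([-1.41455121e+00,  3.00481150e-01,  1.52159004e+00, -3.19905273e-05,
        1.32068018e+00, -6.65878880e-02]), 'qd': array([ 1.33854225e-03, -9.13628656e-05,  4.85033266e-04, -6.17836287e-04,
        6.97545914e-04,  1.21871898e-03]), 'effort': array([-1.53592387e-04, -5.31811166e+01, -3.52736771e+01,  7.08374265e-02,
        2.43608822e-02, -9.29064868e-05]), 'eef_pos': array([ 121.50494412, -536.1644085 ,  223.87701142]), 'eef_rot': array([-1.61064893,  1.5696372 ,  1.75378467]), 'wrist_force': array([-0.33142931,  0.13797735,  0.48388149]), 'moment': array([-0.00916585,  0.06681939, -0.04181418]), 'finger_gap': 93.68597765006707}
scene 397.5423354344429 397.5423354344429 316.3855416672161 195.97222409886143 [0.02597501 0.         0.         0.         0.        ] [[ 4.53794187e-01  6.28325801e-01 -6.31884106e-01  1.10771586e+03]
 [ 8.91033234e-01 -3.10853022e-01  3.30802319e-01 -4.19549705e+02]
 [ 1.14285485e-02 -7.13145908e-01 -7.00922465e-01  6.95931901e+02]
 [ 0.00000000e+00  0.00000000e+00  0.00000000e+00  1.00000000e+00]]
top 363.7668085835437 363.7668085835437 324.74586829879365 199.008485922105 [-0.08465528  0.          0.          0.          0.        ] [[ 1.13209357e-01 -9.71418861e-01  2.08636138e-01  4.22163855e+02]
 [-9.93570140e-01 -1.10985427e-01  2.23743540e-02 -1.59488579e+02]
 [ 1.42070153e-03 -2.09827623e-01 -9.77737363e-01  8.76832297e+02]
 [ 0.00000000e+00  0.00000000e+00  0.00000000e+00  1.00000000e+00]]
```

View pics/scene0.png

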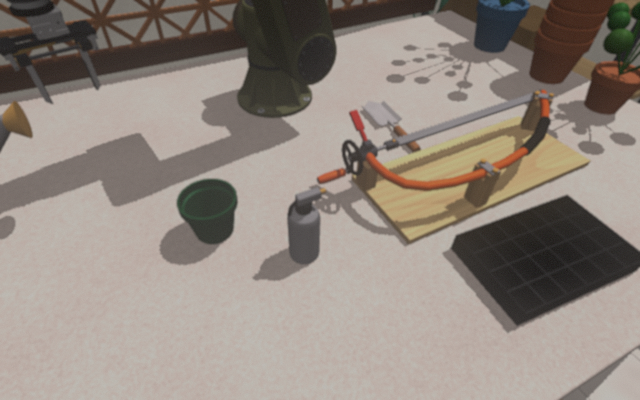

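View pics/top0.png

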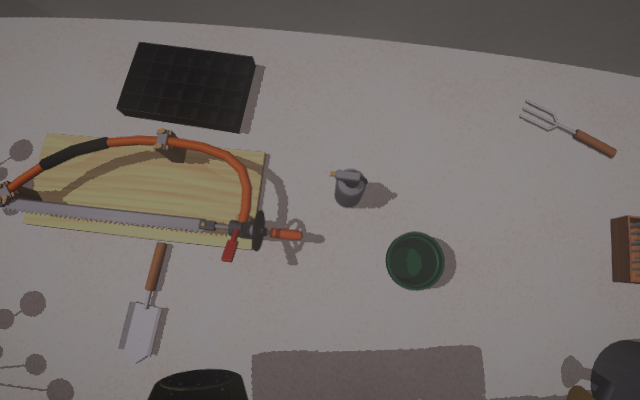

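The scene view shows the wheel near (352,157), the handle at (331,176) and the red lever at (358,122). The top view has the wheel at (258,230), the handle at (286,235), the lever pad at (229,250), the mister at (350,188) and the pot at (415,261). Next I measure.

```bash
cat > h.py <<'E'
import numpy as np,cv2
def load(n): return dict(np.load(n))
def K(c): return np.array([[c["fx"],0,c["cx"]],[0,c["fy"],c["cy"]],[0,0,1.]])
def rays(c,px):
    u=cv2.undistortPoints(np.array(px,float).reshape(-1,1,2),K(c),np.array(c["D"],float)).reshape(-1,2)
    return np.c_[u,np.ones(len(u))]
def pts(c,px):
    px=np.array(px); z=c["range_z"][px[:,1],px[:,0]]
    r=rays(c,px)*z[:,None]; P=c["pose"]; return (r@P[:3,:3].T+P[:3,3])[z>0]
def plane(c,px,h):
    r=rays(c,px)@c["pose"][:3,:3].T; o=c["pose"][:3,3]; return o+r*((h-o[2])/r[:,2])[:,None]
def mask(c,lo,hi,roi):
    hsv=cv2.cvtColor(c["color"],cv2.COLOR_BGR2HSV); m=cv2.inRange(hsv,lo,hi)
    x0,y0,x1,y1=roi; k=np.zeros_like(m);k[y0:y1,x0:x1]=m[y0:y1,x0:x1]
    ys,xs=np.nonzero(k); return np.c_[xs,ys]
E
python3 - <<'E'
from h import *
t=load("top0.npz");s=load("scene0.npz")
for n,c,roi in(("top",t,(190,190,320,280)),("scene",s,(300,90,440,210))):
    x0,y0,x1,y1=roi
    cv2.imwrite(f"pics/{n}z.png",cv2.resize(c["color"][y0:y1,x0:x1],None,fx=5.5,fy=5.5,interpolation=cv2.INTER_CUBIC)[:600,:800])
np.set_printoptions(precision=1,suppress=True)
def rep(name,c,p):
    q=pts(c,p); print(name,len(p),p.min(0),p.max(0)); 
    if len(q): print("   mean",q.mean(0),"med",np.median(q,0),"lo",np.percentile(q,3,axis=0),"hi",np.percentile(q,97,axis=0))
rep("handle top",t,mask(t,(3,120,80),(18,255,255),(266,220,310,250)))
rep("handle sc",s,mask(s,(3,120,80),(18,255,255),(312,165,347,190)))
rep("lever top",t,np.r_[mask(t,(0,120,60),(2,255,255),(215,225,245,265)),mask(t,(172,120,60),(180,255,255),(215,225,245,265))])
rep("lever sc",s,np.r_[mask(s,(0,120,60),(2,255,255),(345,105,372,145)),mask(s,(172,120,60),(180,255,255),(345,105,372,145))])
rep("wheel top",t,mask(t,(0,0,0),(180,255,45),(248,208,268,252)))
rep("wheel sc",s,mask(s,(0,0,0),(180,255,45),(340,138,366,178)))
rep("blade top",t,mask(t,(0,0,0),(180,80,255),(30,206,190,222)))
E
```

```text
handle top 278 [270 229] [301 239]
   mean [504.1 -64.9  85. ] med [503.8 -64.6  85.7] lo [495.4 -95.9  78.1] hi [513.6 -33.3  88.6]
handle sc 184 [318 169] [344 189]
   mean [511.7 -70.4  85.3] med [510.9 -70.4  84.7] lo [503.5 -99.8  77.7] hi [515.7 -36.9  89.8]
lever top 255 [222 228] [237 261]
   mean [455.7  28.2 172.5] med [453.4  28.3 174. ] lo [430.9  19.3 147.9] hi [493.3  36.9 187.9]
lever sc 167 [350 111] [366 140]
   mean [459.5  25.6 169.6] med [458.4  25.5 170.8] lo [435.8  17.9 148.4] hi [491.9  33.6 185.8]
wheel top 1 [261 226] [261 226]
   mean [511.7 -14.4 113. ] med [511.7 -14.4 113. ] lo [511.7 -14.4 113. ] hi [511.7 -14.4 113. ]Traceback (most recent call last):
  File "<stdin>", line 15, in <module>
  File "<stdin>", line 8, in rep
  File "h.py", line 9, in pts
    r=rays(c,px)*z[:,None]; P=c["pose"]; return (r@P[:3,:3].T+P[:3,3])[z>0]
      ~~~~^^^^^^
  File "h.py", line 5, in rays
    u=cv2.undistortPoints(np.array(px,float).reshape(-1,1,2),K(c),np.array(c["D"],float)).reshape(-1,2)
      ~~~~~~~~~~~~~~~~~~~^^^^^^^^^^^^^^^^^^^^^^^^^^^^^^^^^^^^^^^^^^^^^^^^^^^^^^^^^^^^^^^^
cv2.error: OpenCV(4.12.0) /io/opencv/modules/calib3d/src/undistort.dispatch.cpp:347: error: (-215:Assertion failed) CV_IS_MAT(_src) && CV_IS_MAT(_dst) && (_src->rows == 1 || _src->cols == 1) && (_dst->rows == 1 || _dst->cols == 1) && _src->cols + _src->rows - 1 == _dst->rows + _dst->cols - 1 && (CV_MAT_TYPE(_src->type) == CV_32FC2 || CV_MAT_TYPE(_src->type) == CV_64FC2) && (CV_MAT_TYPE(_dst->type) == CV_32FC2 || CV_MAT_TYPE(_dst->type) == CV_64FC2) in function 'cvUndistortPointsInternal'
```

```bash
ls pics
```

```text
scene0.png
scenez.png
top0.png
topz.png
```

View pics/topz.png

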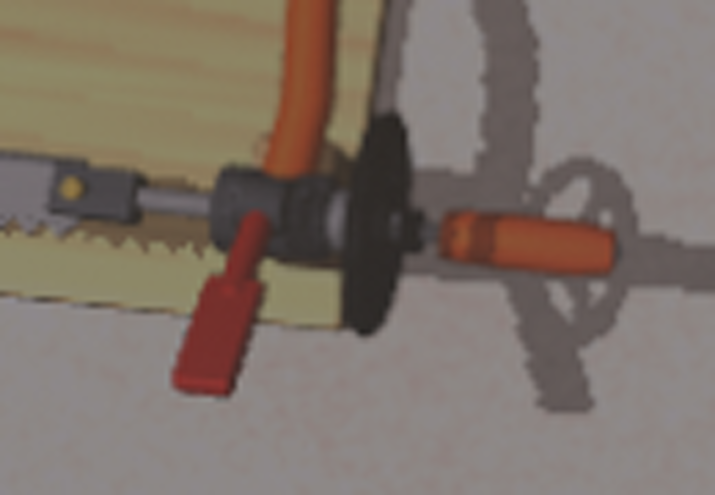

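View pics/scenez.png

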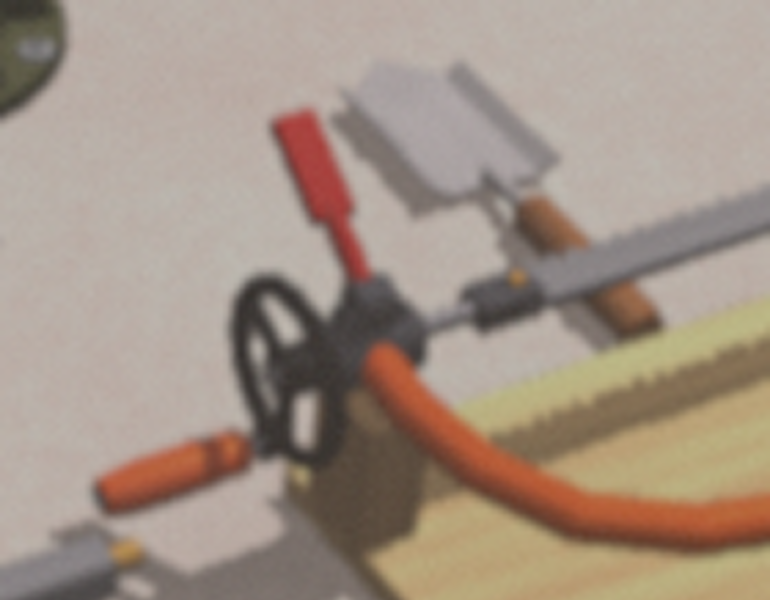

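The lever is raised and points toward the robot (-x). The handle sits near the bottom of the wheel, and the saw's axes are close to the world's. Next I fit the axis, the wheel centre and the handle phase.

```bash
python3 - <<'E'
from h import *
np.set_printoptions(precision=1,suppress=True)
t=load("top0.npz");s=load("scene0.npz")
# all-3D cloud of saw region from both cams
for n,c in(("top",t),("scene",s)):
    hsv=cv2.cvtColor(c["color"],cv2.COLOR_BGR2HSV)
    ys,xs=np.nonzero(c["range_z"]>0); px=np.c_[xs,ys]; P=pts(c,px); H=hsv[ys,xs]
    # wheel: dark, low sat
    w=(H[:,2]<75)&(P[:,2]>60)&(P[:,2]<160)&(P[:,0]>450)&(P[:,0]<570)&(P[:,1]>-28)&(P[:,1]<15)
    q=P[w];print(n,"wheel",len(q),q.mean(0),q.min(0),q.max(0))
    # blade
    b=(H[:,1]<90)&(abs(P[:,2]-112)<14)&(P[:,1]>110)&(P[:,1]<420)&(P[:,0]>440)&(P[:,0]<580)
    q=P[b]; 
    if len(q)>20:
        v=cv2.fitLine(q[:,:2].astype(np.float32),cv2.DIST_HUBER,0,.01,.01).ravel(); print("blade",len(q),v[:2]*1000,v[2:],q[:,2].mean(), "x at y=-12:",v[2]+v[0]/v[1]*(-12-v[3]))
    h=(H[:,0]>=3)&(H[:,0]<=18)&(H[:,1]>110)&(H[:,2]>70)&(P[:,1]<-25)&(P[:,1]>-120)&(P[:,0]>450)&(P[:,0]<560)&(P[:,2]>50)
    q=P[h]; v=cv2.fitLine(q[:,:2].astype(np.float32),cv2.DIST_HUBER,0,.01,.01).ravel(); print("handle",len(q),v*np.array([1000,1000,1,1]),q.min(0),q.max(0))
    for nm,lo,hi in(("mister",(520,-300),(640,-120)),("pot",(380,-380),(520,-200))):
        m=(P[:,2]>20)&(P[:,0]>lo[0])&(P[:,0]<hi[0])&(P[:,1]>lo[1])&(P[:,1]<hi[1]);q=P[m];
        if len(q):print(nm,len(q),np.percentile(q,1,axis=0),np.percentile(q,99,axis=0))
E
```

```text
top wheel 487 [502.3  -7.2 118.4] [460.1 -25.2  63.8] [544.8  15.  155.4]
blade 1796 [  16.  -999.9] [497.2 263.3] 111.71740838700616 x at y=-12: 501.59238
handle 285 [  27.9 -999.6  504.   -65. ] [494.4 -98.6  74.3] [515.2 -30.2  89.4]
mister 958 [ 592.4 -223.1   24.5] [ 632.8 -151.1  179.6]
pot 775 [ 416.2 -379.7   21.1] [ 519.6 -286.1  107.2]
scene wheel 344 [511.5 -11.  116.3] [464.7 -23.5  71.8] [545.8  14.6 155. ]
blade 830 [  17.6 -999.8] [498.5 256.5] 112.10634740602491 x at y=-12: 503.26147
handle 194 [   4.7 1000.   510.5  -69.1] [ 500.9 -100.8   74.5] [516.8 -33.3  90.9]
mister 895 [ 615.1 -228.2   27.9] [ 639.9 -153.   180.3]
pot 1599 [ 418.9 -379.2   21.9] [ 519.1 -290.9  107.4]
```

```bash
python3 - <<'E'
from cell import manip
from scipy.spatial.transform import Rotation as R
import numpy as np
s=manip.read_state(); r=R.from_euler('xyz',s['eef_rot']); print(r.as_matrix().round(4)); print(s["clock"])
y=np.array([np.cos(.017),np.sin(.017),0]);x=np.array([0,0,-1.])
for sg in(1,-1):
    T=np.c_[x,sg*y,np.cross(x,sg*y)]; print(sg,(R.from_matrix(T)*r.inv()).as_rotvec())
E
```

```text
[[-2.000e-04  2.209e-01 -9.753e-01]
 [ 1.000e-03 -9.753e-01 -2.209e-01]
 [-1.000e+00 -1.000e-03 -1.000e-04]]
0.1
1 [-7.42589225e-04 -8.19924102e-04  1.36505063e+00]
-1 [-8.67379139e-04  7.85568323e-04 -1.77654173e+00]
```

Emit:
jog_arm:
  series: [0,0,0.14,0.038,0.046,0,1,0,0,0.28,0.077,0.092,0,1,0,0,0.42,0.115,0.138,0,1,0,0,0.56,0.153,0.185,0,1,0,0,0.7,0.192,0.231,0,1,0,0,0.84,0.23,0.277,0,1,0,0,0.98,0.268,0.323,0,1,0,0,1.12,0.306,0.369,0,1,0,0,1.26,0.344,0.415,0,1,0,0,1.365,0.3825,0.4614,0,1,0,0,1.365,0.3825,0.4614,-0.03,1,0,0,1.365,0.3825,0.4614,-0.03,1]

```text
clock: 1.6
eef_pos: [503.1, -74.4, 192.6]
eef_rot: [-1.794, 1.566, 2.936]
wrist_force: [0.7, -0.7, -0.3]
finger_gap: 94.0
```

```bash
python3 - <<'E'
from cell import manip
from scipy.spatial.transform import Rotation as R
import cv2,numpy as np
s=manip.read_state(); print(s["joints"].round(3),s["eef_pos"].round(1)); print(R.from_euler('xyz',s['eef_rot']).as_matrix().round(3))
a=[]
for n in("scene","top"):
    c=manip.camera(n); np.savez(f"{n}1.npz",**c); a.append(c["color"])
cv2.imwrite("pics/hover.png",np.hstack([cv2.resize(a[0][60:260,200:500],(400,267)),cv2.resize(a[1][120:320,150:450],(400,267))]))
E
```

```text
[-0.219  0.24   1.674 -0.     1.232 -0.237] [503.1 -74.4 192.6]
[[-0.004  1.     0.018]
 [ 0.001  0.018 -1.   ]
 [-1.    -0.004 -0.001]]
```

View pics/hover.png

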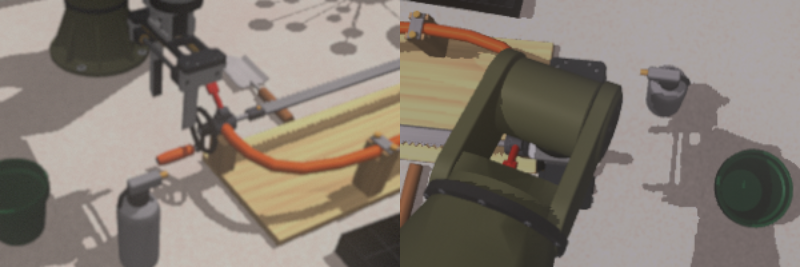

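The open gripper hovers over the handle and is clear of the lever, mister and pot. I'll descend and close.

Emit:
jog_arm:
  series: [0,0,0,0.001,0,-0.03,1,0,0,0,0.001,0,-0.06,1,0,0,0,0.001,0,-0.09,1,0,0,0,0.001,0,-0.11,1,0,0,0,0.001,0,-0.1175,1,0,0,0,0.001,0,-0.1175,1]

```text
clock: 2.45
eef_pos: [505.3, -75.4, 77.7]
eef_rot: [1.335, 1.57, -0.219]
wrist_force: [0.1, -1.2, 0.3]
finger_gap: 94.2
```

Emit:
jog_arm:
  series: [0,0,0,0,0,0,-0.2,0,0,0,0,0,0,-0.6,0,0,0,0,0,0,-1,0,0,0,0,0,0,-1,0,0,0,0,0,0,-1,0,0,0,0,0,0,-1]
  squeeze: 40

```text
clock: 3.2
eef_pos: [505.0, -75.0, 76.9]
eef_rot: [-1.838, 1.571, 2.891]
wrist_force: [0.3, -1.1, 0.2]
finger_gap: 37.5
```

Emit:
jog_arm:
  series: [0,0,0,0,0,0,-1,0,0,0,0,0,0,-1,0,0,0,0,0,0,-1]

```text
clock: 3.58
eef_pos: [505.1, -75.0, 76.9]
eef_rot: [1.327, 1.571, -0.227]
wrist_force: [0.2, -0.0, -1.0]
finger_gap: 22.0
```

```bash
cat > circ.py <<'E'
import sys,numpy as np
# theta cw from bottom; args: th_cmd0, th_start... prints rows dx dz for steps
def rows(t0,t1,step,r=34.0):
    n=int(np.ceil((t1-t0)/step-1e-6)); th=np.linspace(t0,t1,n+1)[1:]
    for t in th: print(f"{t:.2f}: 0,0,0, {-r*(np.sin(t)-np.sin(t0))/1e3:.4f}, 0, {-r*(np.cos(t)-np.cos(t0))/1e3:.4f}, -1")
rows(*map(float,sys.argv[1:]))
E
python3 circ.py -0.05 1.45 0.15
```

```text
0.10: 0,0,0, -0.0051, 0, 0.0001, -1
0.25: 0,0,0, -0.0101, 0, 0.0010, -1
0.40: 0,0,0, -0.0149, 0, 0.0026, -1
0.55: 0,0,0, -0.0195, 0, 0.0050, -1
0.70: 0,0,0, -0.0236, 0, 0.0080, -1
0.85: 0,0,0, -0.0272, 0, 0.0115, -1
1.00: 0,0,0, -0.0303, 0, 0.0156, -1
1.15: 0,0,0, -0.0327, 0, 0.0201, -1
1.30: 0,0,0, -0.0345, 0, 0.0249, -1
1.45: 0,0,0, -0.0355, 0, 0.0299, -1
```

Emit:
jog_arm:
  series: [0,0,0,-0.0051,0,0.0001,-1,0,0,0,-0.0101,0,0.001,-1,0,0,0,-0.0149,0,0.0026,-1,0,0,0,-0.0195,0,0.005,-1,0,0,0,-0.0236,0,0.008,-1]

```text
clock: 4.2
eef_pos: [481.0, -75.1, 85.1]
eef_rot: [-0.714, 1.571, -2.268]
wrist_force: [2.9, -2.8, -1.4]
finger_gap: 22.2
```

```bash
python3 circ.py 0.7 2.0 0.165
```

```text
0.86: 0,0,0, -0.0039, 0, 0.0039, -1
1.02: 0,0,0, -0.0072, 0, 0.0084, -1
1.19: 0,0,0, -0.0096, 0, 0.0133, -1
1.35: 0,0,0, -0.0113, 0, 0.0186, -1
1.51: 0,0,0, -0.0120, 0, 0.0240, -1
1.68: 0,0,0, -0.0119, 0, 0.0295, -1
1.84: 0,0,0, -0.0109, 0, 0.0350, -1
2.00: 0,0,0, -0.0090, 0, 0.0402, -1
```

Emit:
jog_arm:
  series: [0,0,0,-0.0039,0,0.0039,-1,0,0,0,-0.0072,0,0.0084,-1,0,0,0,-0.0096,0,0.0133,-1,0,0,0,-0.0113,0,0.0186,-1,0,0,0,-0.012,0,0.024,-1,0,0,0,-0.0119,0,0.0295,-1,0,0,0,-0.0109,0,0.035,-1,0,0,0,-0.009,0,0.0402,-1]

```text
clock: 5.2
eef_pos: [472.3, -75.0, 125.4]
eef_rot: [-1.5, 1.57, -3.053]
wrist_force: [-1.4, -3.9, -2.9]
finger_gap: 21.4
```

```bash
cat > f.py <<'E'
from cell import manip
import numpy as np
s=manip.read_state();p=s["eef_pos"];F=s["wrist_force"]
v=np.array([p[0]-503.4,p[2]-110.9]); r=np.linalg.norm(v); th=np.arctan2(-v[0],-v[1])
rad=v/r; tan=np.array([-np.cos(th),np.sin(th)])
f=np.array([F[0],F[2]]); print("clk",s["clock"],p.round(1),F.round(1),"r %.1f th %.3f Ftan(resist) %.1f Frad %.1f"%(r,th,-f@tan,f@rad),s["finger_gap"].round(1))
E
python3 f.py; python3 circ.py 2.0 3.2 0.17
```

```text
2.15: 0,0,0, 0.0025, 0, 0.0045, -1
2.30: 0,0,0, 0.0056, 0, 0.0085, -1
2.45: 0,0,0, 0.0092, 0, 0.0120, -1
2.60: 0,0,0, 0.0134, 0, 0.0150, -1
2.75: 0,0,0, 0.0179, 0, 0.0173, -1
2.90: 0,0,0, 0.0228, 0, 0.0189, -1
3.05: 0,0,0, 0.0278, 0, 0.0197, -1
3.20: 0,0,0, 0.0329, 0, 0.0198, -1Traceback (most recent call last):
  File "f.py", line 6, in <module>
    f=np.array([F[0],F[2]]); print("clk",s["clock"],p.round(1),F.round(1),"r %.1f th %.3f Ftan(resist) %.1f Frad %.1f"%(r,th,-f@tan,f@rad),s["finger_gap"].round(1))
                                                                                                                                           ^^^^^^^^^^^^^^^^^^^^^
AttributeError: 'float' object has no attribute 'round'
```

Emit:
jog_arm:
  series: [0,0,0,0.0025,0,0.0045,-1,0,0,0,0.0056,0,0.0085,-1,0,0,0,0.0092,0,0.012,-1,0,0,0,0.0134,0,0.015,-1,0,0,0,0.0179,0,0.0173,-1,0,0,0,0.0228,0,0.0189,-1,0,0,0,0.0278,0,0.0197,-1,0,0,0,0.0329,0,0.0198,-1]

```text
clock: 6.2
eef_pos: [505.7, -74.9, 145.0]
eef_rot: [3.107, 1.571, 1.553]
wrist_force: [-2.5, -1.8, -1.0]
finger_gap: 22.4
```

```bash
sed -i 's/,s\["finger_gap"\].round(1)/,s["finger_gap"]/' f.py
python3 f.py; python3 circ.py 3.2 4.4 0.15
```

```text
clk 6.2 [505.7 -74.9 145. ] [-2.5 -1.8 -1. ] r 34.1 th -3.075 Ftan(resist) 2.4 Frad -1.2 22.401871911707886
3.35: 0,0,0, 0.0050, 0, -0.0007, -1
3.50: 0,0,0, 0.0099, 0, -0.0021, -1
3.65: 0,0,0, 0.0146, 0, -0.0042, -1
3.80: 0,0,0, 0.0188, 0, -0.0070, -1
3.95: 0,0,0, 0.0226, 0, -0.0105, -1
4.10: 0,0,0, 0.0258, 0, -0.0144, -1
4.25: 0,0,0, 0.0284, 0, -0.0188, -1
4.40: 0,0,0, 0.0304, 0, -0.0235, -1
```

Emit:
jog_arm:
  series: [0,0,0,0.005,0,-0.0007,-1,0,0,0,0.0099,0,-0.0021,-1,0,0,0,0.0146,0,-0.0042,-1,0,0,0,0.0188,0,-0.007,-1,0,0,0,0.0226,0,-0.0105,-1,0,0,0,0.0258,0,-0.0144,-1,0,0,0,0.0284,0,-0.0188,-1,0,0,0,0.0304,0,-0.0235,-1]

```text
clock: 7.2
eef_pos: [535.9, -74.8, 121.2]
eef_rot: [2.774, 1.571, 1.22]
wrist_force: [-2.1, 3.3, 1.9]
finger_gap: 22.2
```

```bash
python3 f.py; python3 circ.py 4.4 5.6 0.15
```

```text
clk 7.2 [535.9 -74.8 121.2] [-2.1  3.3  1.9] r 34.1 th -1.877 Ftan(resist) 2.4 Frad -1.4 22.20666563078467
4.55: 0,0,0, 0.0012, 0, -0.0050, -1
4.70: 0,0,0, 0.0016, 0, -0.0100, -1
4.85: 0,0,0, 0.0013, 0, -0.0151, -1
5.00: 0,0,0, 0.0002, 0, -0.0201, -1
5.15: 0,0,0, -0.0016, 0, -0.0249, -1
5.30: 0,0,0, -0.0041, 0, -0.0293, -1
5.45: 0,0,0, -0.0072, 0, -0.0333, -1
5.60: 0,0,0, -0.0109, 0, -0.0368, -1
```

Still slack (2.4 N), so another 1.2 rad.

Emit:
jog_arm:
  series: [0,0,0,0.0012,0,-0.005,-1,0,0,0,0.0016,0,-0.01,-1,0,0,0,0.0013,0,-0.0151,-1,0,0,0,0.0002,0,-0.0201,-1,0,0,0,-0.0016,0,-0.0249,-1,0,0,0,-0.0041,0,-0.0293,-1,0,0,0,-0.0072,0,-0.0333,-1,0,0,0,-0.0109,0,-0.0368,-1]

```text
clock: 8.2
eef_pos: [524.7, -75.0, 84.5]
eef_rot: [1.29, 1.57, -0.264]
wrist_force: [0.9, 4.1, 2.3]
finger_gap: 21.9
```

```bash
python3 f.py; python3 circ.py 5.6 6.8 0.15
```

```text
clk 8.2 [524.7 -75.   84.5] [0.9 4.1 2.3] r 34.0 th -0.679 Ftan(resist) 2.2 Frad -1.2 21.879942948732005
5.75: 0,0,0, -0.0042, 0, -0.0029, -1
5.90: 0,0,0, -0.0088, 0, -0.0052, -1
6.05: 0,0,0, -0.0136, 0, -0.0067, -1
6.20: 0,0,0, -0.0186, 0, -0.0075, -1
6.35: 0,0,0, -0.0237, 0, -0.0076, -1
6.50: 0,0,0, -0.0288, 0, -0.0068, -1
6.65: 0,0,0, -0.0337, 0, -0.0054, -1
6.80: 0,0,0, -0.0383, 0, -0.0032, -1
```

Emit:
jog_arm:
  series: [0,0,0,-0.0042,0,-0.0029,-1,0,0,0,-0.0088,0,-0.0052,-1,0,0,0,-0.0136,0,-0.0067,-1,0,0,0,-0.0186,0,-0.0075,-1,0,0,0,-0.0237,0,-0.0076,-1,0,0,0,-0.0288,0,-0.0068,-1,0,0,0,-0.0337,0,-0.0054,-1,0,0,0,-0.0383,0,-0.0032,-1]

```text
clock: 9.2
eef_pos: [486.9, -75.5, 81.6]
eef_rot: [1.193, 1.568, -0.361]
wrist_force: [7.5, 1.3, -4.1]
finger_gap: 21.7
```

```bash
python3 f.py; python3 circ.py 6.8 7.7 0.15
```

```text
clk 9.2 [486.9 -75.5  81.6] [ 7.5  1.3 -4.1] r 33.6 th 0.511 Ftan(resist) 8.5 Frad -0.1 21.671867213257315
6.95: 0,0,0, -0.0042, 0, 0.0028, -1
7.10: 0,0,0, -0.0080, 0, 0.0063, -1
7.25: 0,0,0, -0.0112, 0, 0.0103, -1
7.40: 0,0,0, -0.0138, 0, 0.0146, -1
7.55: 0,0,0, -0.0156, 0, 0.0194, -1
7.70: 0,0,0, -0.0168, 0, 0.0243, -1
```

Emit:
jog_arm:
  series: [0,0,0,-0.0022,0,0.0013,-1,0,0,0,-0.0042,0,0.0028,-1,0,0,0,-0.0062,0,0.0045,-1,0,0,0,-0.008,0,0.0063,-1,0,0,0,-0.0097,0,0.0082,-1,0,0,0,-0.0112,0,0.0103,-1,0,0,0,-0.0112,0,0.0103,-1,0,0,0,-0.0112,0,0.0103,-1]

```text
clock: 10.2
eef_pos: [475.6, -75.5, 91.6]
eef_rot: [1.057, 1.569, -0.497]
wrist_force: [6.4, 0.9, -5.9]
finger_gap: 21.9
```

```bash
python3 f.py; python3 circ.py 7.25 8.3 0.075
```

```text
clk 10.2 [475.6 -75.5  91.6] [ 6.4  0.9 -5.9] r 33.8 th 0.962 Ftan(resist) 8.5 Frad -1.9 21.929533006952514
7.33: 0,0,0, -0.0014, 0, 0.0022, -1
7.40: 0,0,0, -0.0026, 0, 0.0044, -1
7.48: 0,0,0, -0.0036, 0, 0.0067, -1
7.55: 0,0,0, -0.0045, 0, 0.0091, -1
7.62: 0,0,0, -0.0051, 0, 0.0116, -1
7.70: 0,0,0, -0.0056, 0, 0.0141, -1
7.78: 0,0,0, -0.0059, 0, 0.0166, -1
7.85: 0,0,0, -0.0060, 0, 0.0192, -1
7.93: 0,0,0, -0.0059, 0, 0.0217, -1
8.00: 0,0,0, -0.0057, 0, 0.0243, -1
8.08: 0,0,0, -0.0052, 0, 0.0268, -1
8.15: 0,0,0, -0.0045, 0, 0.0292, -1
8.23: 0,0,0, -0.0037, 0, 0.0316, -1
8.30: 0,0,0, -0.0027, 0, 0.0340, -1
```

Emit:
jog_arm:
  series: [0,0,0,-0.0014,0,0.0022,-1,0,0,0,-0.0026,0,0.0044,-1,0,0,0,-0.0036,0,0.0067,-1,0,0,0,-0.0045,0,0.0091,-1]

```text
clock: 10.7
eef_pos: [470.9, -75.4, 100.4]
eef_rot: [0.85, 1.57, -0.705]
wrist_force: [6.7, 1.4, -10.0]
finger_gap: 21.9
```

```bash
python3 f.py; python3 circ.py 7.55 8.3 0.075
```

```text
clk 10.7 [470.9 -75.4 100.4] [  6.7   1.4 -10. ] r 34.2 th 1.259 Ftan(resist) 11.6 Frad -3.3 21.900049611329994
7.62: 0,0,0, -0.0007, 0, 0.0025, -1
7.70: 0,0,0, -0.0012, 0, 0.0050, -1
7.78: 0,0,0, -0.0015, 0, 0.0075, -1
7.85: 0,0,0, -0.0016, 0, 0.0100, -1
7.93: 0,0,0, -0.0015, 0, 0.0126, -1
8.00: 0,0,0, -0.0012, 0, 0.0151, -1
8.08: 0,0,0, -0.0007, 0, 0.0176, -1
8.15: 0,0,0, -0.0001, 0, 0.0201, -1
8.23: 0,0,0, 0.0008, 0, 0.0225, -1
8.30: 0,0,0, 0.0018, 0, 0.0248, -1
```

Emit:
jog_arm:
  series: [0,0,0,-0.0007,0,0.0025,-1,0,0,0,-0.0012,0,0.005,-1,0,0,0,-0.0015,0,0.0075,-1]

```text
clock: 11.08
eef_pos: [469.0, -75.3, 107.6]
eef_rot: [-0.589, 1.57, -2.143]
wrist_force: [6.8, 0.8, -11.4]
finger_gap: 22.2
```

```bash
python3 f.py; python3 circ.py 7.78 8.3 0.05
```

```text
clk 11.075 [469.  -75.3 107.6] [  6.8   0.8 -11.4] r 34.5 th 1.474 Ftan(resist) 12.0 Frad -5.7 22.23536011321078
7.83: 0,0,0, -0.0001, 0, 0.0016, -1
7.87: 0,0,0, -0.0001, 0, 0.0032, -1
7.92: 0,0,0, -0.0000, 0, 0.0048, -1
7.97: 0,0,0, 0.0001, 0, 0.0064, -1
8.02: 0,0,0, 0.0004, 0, 0.0080, -1
8.06: 0,0,0, 0.0007, 0, 0.0096, -1
8.11: 0,0,0, 0.0010, 0, 0.0112, -1
8.16: 0,0,0, 0.0015, 0, 0.0127, -1
8.21: 0,0,0, 0.0020, 0, 0.0142, -1
8.25: 0,0,0, 0.0026, 0, 0.0157, -1
8.30: 0,0,0, 0.0032, 0, 0.0172, -1
```

Emit:
jog_arm:
  series: [0,0,0,0.0004,0,0.0016,-1,0,0,0,0.0007,0,0.0032,-1,0,0,0,0.0009,0,0.0048,-1,0,0,0,0.001,0,0.0064,-1,0,0,0,0.0013,0,0.008,-1]

```text
clock: 11.7
eef_pos: [469.8, -75.2, 116.0]
eef_rot: [-1.467, 1.569, -3.021]
wrist_force: [-3.7, -4.1, -12.2]
finger_gap: 21.8
```

```bash
python3 f.py; python3 circ.py 8.02 8.5 0.05
```

```text
clk 11.7 [469.8 -75.2 116. ] [ -3.7  -4.1 -12.2] r 34.0 th 1.721 Ftan(resist) 12.6 Frad 1.9 21.78693753727034
8.07: 0,0,0, 0.0003, 0, 0.0016, -1
8.12: 0,0,0, 0.0007, 0, 0.0032, -1
8.16: 0,0,0, 0.0012, 0, 0.0048, -1
8.21: 0,0,0, 0.0017, 0, 0.0063, -1
8.26: 0,0,0, 0.0023, 0, 0.0078, -1
8.31: 0,0,0, 0.0030, 0, 0.0093, -1
8.36: 0,0,0, 0.0037, 0, 0.0107, -1
8.40: 0,0,0, 0.0045, 0, 0.0122, -1
8.45: 0,0,0, 0.0054, 0, 0.0135, -1
8.50: 0,0,0, 0.0064, 0, 0.0148, -1
```

```bash
for i in 1 2 3 4; do python3 -c "
from cell import manip
manip.camera('scene')"; python3 f.py; done
```

```text
clk 11.75 [469.9 -75.2 116.2] [ -5.2  -4.  -12.5] r 33.9 th 1.726 Ftan(resist) 13.1 Frad 3.2 22.042012052282118
clk 11.8 [469.8 -75.2 116.1] [ -5.   -4.5 -13. ] r 34.0 th 1.724 Ftan(resist) 13.6 Frad 3.0 21.77707059578239
clk 11.85 [469.8 -75.2 116. ] [ -4.6  -5.  -13.3] r 34.0 th 1.723 Ftan(resist) 13.8 Frad 2.5 21.659559142725996
clk 11.9 [469.8 -75.2 116. ] [ -3.8  -5.2 -12.7] r 33.9 th 1.722 Ftan(resist) 13.1 Frad 1.9 21.581762519859474
```

Emit:
jog_arm:
  series: [0,0,0,0.0002,0,0.0016,-1,0,0,0,0.0006,0,0.0032,-1,0,0,0,0.001,0,0.0048,-1]

```text
clock: 12.28
eef_pos: [470.6, -75.1, 120.6]
eef_rot: [-1.557, 1.568, -3.11]
wrist_force: [-5.2, -3.2, -13.3]
finger_gap: 22.0
```

```bash
for i in 1 2 3 4; do python3 f.py; python3 -c "
from cell import manip
manip.camera('scene')";  done; python3 f.py
```

```text
clk 12.275 [470.6 -75.1 120.6] [ -5.2  -3.2 -13.3] r 34.2 th 1.859 Ftan(resist) 14.2 Frad 1.2 22.02041751670405
clk 12.325 [470.7 -75.1 120.8] [ -5.9  -4.8 -12.7] r 34.2 th 1.865 Ftan(resist) 13.9 Frad 1.9 21.770665826784455
clk 12.375 [470.6 -75.1 120.7] [ -5.1  -3.8 -13.2] r 34.2 th 1.862 Ftan(resist) 14.1 Frad 1.1 21.99612919439467
clk 12.425 [470.6 -75.1 120.7] [ -5.7  -3.7 -13. ] r 34.2 th 1.861 Ftan(resist) 14.1 Frad 1.7 21.963776702442853
clk 12.475 [470.6 -75.1 120.7] [ -4.7  -4.7 -13.1] r 34.2 th 1.860 Ftan(resist) 13.9 Frad 0.8 21.68839251475762
```

Emit:
jog_arm:
  series: [0,0,0,0.0005,0,0.0015,-1,0,0,0,0.0011,0,0.003,-1,0,0,0,0.0016,0,0.0041,-1]

```text
clock: 12.85
eef_pos: [471.9, -75.0, 124.6]
eef_rot: [-1.597, 1.567, 3.133]
wrist_force: [-7.5, -4.2, -14.0]
finger_gap: 21.8
```

```bash
for i in 1 2 3 4; do python3 f.py; python3 -c "
from cell import manip
manip.camera('scene')";  done; python3 f.py
```

```text
clk 12.85 [471.9 -75.  124.6] [ -7.5  -4.2 -14. ] r 34.4 th 1.980 Ftan(resist) 15.8 Frad 1.3 21.788132316784566
clk 12.9 [471.9 -75.  124.7] [ -7.4  -2.5 -12.6] r 34.4 th 1.984 Ftan(resist) 14.5 Frad 1.7 21.96906114438264
clk 12.95 [471.9 -75.  124.6] [ -7.7  -4.3 -12.5] r 34.4 th 1.981 Ftan(resist) 14.5 Frad 2.1 21.984018572363603
clk 13.0 [471.9 -75.  124.6] [ -6.5  -3.5 -13.5] r 34.4 th 1.980 Ftan(resist) 15.0 Frad 0.6 21.861476946534452
clk 13.05 [471.9 -75.  124.6] [ -6.9  -3.9 -13.8] r 34.4 th 1.980 Ftan(resist) 15.4 Frad 0.9 21.94585361380538
```

Holding at about 15 N. I'll release the handle, rise, and close the fingers above the lever.

Emit:
jog_arm:
  series: [0,0,0,0,0,0,0.3,0,0,0,0,0,0,0.3,0,0,0,0,0,0,0.3,0,0,0,0,0,0,0.3,0,0,0,0,0,0,0.3,0,0,0,0,0,0.03,0.3,0,0,0,0,0,0.07,0.3,0,0,0,0,0,0.115,0.3,0,0,0,0,0,0.115,0]

```text
clock: 14.18
eef_pos: [474.3, -75.2, 243.3]
eef_rot: [1.322, 1.565, -0.231]
wrist_force: [0.4, 0.2, -0.1]
finger_gap: 54.1
```

Emit:
jog_arm:
  series: [0,0,0,-0.003,0.025,0,-1,0,0,0,-0.006,0.055,0,-1,0,0,0,-0.01,0.085,0,-1,0,0,0,-0.013,0.1025,0,-1,0,0,0,-0.013,0.1025,0,-1,0,0,0,-0.013,0.1025,0,-1,0,0,0,-0.013,0.1025,0,-1,0,0,0,-0.013,0.1025,0,-1]

```text
clock: 15.18
eef_pos: [460.3, 27.0, 240.2]
eef_rot: [-1.409, 1.571, -2.963]
wrist_force: [0.0, -0.2, 0.2]
finger_gap: 0.1
```

```bash
python3 - <<'E'
from cell import manip
from scipy.spatial.transform import Rotation as R
import cv2,numpy as np
s=manip.read_state(); print(s["clock"],s["eef_pos"].round(1),s["wrist_force"].round(1),s["finger_gap"]); print(R.from_euler('xyz',s['eef_rot']).as_matrix().round(3))
c=manip.camera("scene"); np.savez("scene2.npz",**c)
cv2.imwrite("pics/lev.png",cv2.resize(c["color"][60:220,260:440],None,fx=4,fy=4)[:600])
from h import *
p=np.r_[mask(c,(0,120,60),(2,255,255),(340,100,375,150)),mask(c,(172,120,60),(180,255,255),(340,100,375,150))]
q=pts(c,p); print(len(q),np.percentile(q,[3,50,97],axis=0))
E
```

```text
15.175 [460.3  27.  240.2] [ 0.  -0.2  0.2] 0.1364871671377067
[[-0.     1.     0.016]
 [-0.     0.016 -1.   ]
 [-1.    -0.     0.   ]]
168 [[435.72549253  17.33478745 147.46176721]
 [458.7306749   25.76007931 171.39624142]
 [491.55891256  34.36629492 186.14580509]]
```

View pics/lev.png

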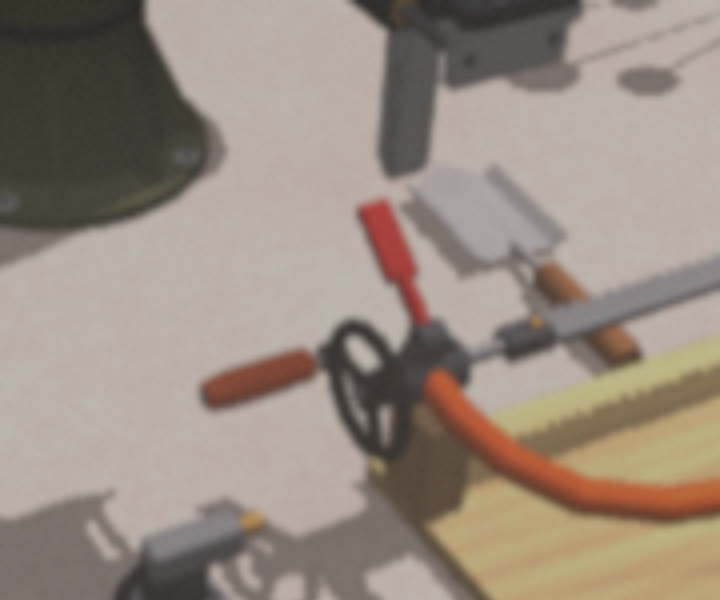

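```bash
python3 - <<'E'
import numpy as np
for a in list(np.arange(.68,-.001,-.04))+[-.03,-.05]:
    x=501.7-72*np.cos(a)+4.5*np.sin(a)+12.5; z=134+72*np.sin(a)+4.5*np.cos(a)+19
    print(f"{a:.2f} {x-460.3:.1f} {z-240.2:.1f}")
E
```

```text
0.68 0.7 -38.4
0.64 -1.2 -40.6
0.60 -3.0 -42.8
0.56 -4.7 -45.1
0.52 -6.3 -47.5
0.48 -7.9 -50.0
0.44 -9.3 -52.5
0.40 -10.7 -55.0
0.36 -11.9 -57.6
0.32 -13.0 -60.3
0.28 -14.1 -63.0
0.24 -15.0 -65.7
0.20 -15.8 -68.5
0.16 -16.5 -71.3
0.12 -17.0 -74.1
0.08 -17.5 -77.0
0.04 -17.9 -79.8
-0.00 -18.1 -82.7
-0.03 -18.2 -84.9
-0.05 -18.2 -86.3
```

Emit:
jog_arm:
  series: [0,0,0,0.001,0,-0.02,-1,0,0,0,0.0007,0,-0.037,-1,0,0,0,-0.0012,0,-0.0406,-1,0,0,0,-0.003,0,-0.0428,-1,0,0,0,-0.0047,0,-0.0451,-1,0,0,0,-0.0063,0,-0.0475,-1,0,0,0,-0.0079,0,-0.05,-1,0,0,0,-0.0093,0,-0.0525,-1,0,0,0,-0.0107,0,-0.055,-1]

```text
clock: 16.35
eef_pos: [449.4, 27.5, 185.2]
eef_rot: [1.313, 1.571, -0.241]
wrist_force: [-0.3, -0.0, 4.3]
finger_gap: -0.1
```

Contact gives 4.3 N upward, as expected for the lever. I'll continue along the arc to just short of the stop.

Emit:
jog_arm:
  series: [0,0,0,-0.0012,0,-0.0026,-1,0,0,0,-0.0023,0,-0.0053,-1,0,0,0,-0.0034,0,-0.008,-1,0,0,0,-0.0043,0,-0.0107,-1,0,0,0,-0.0051,0,-0.0135,-1,0,0,0,-0.0058,0,-0.0163,-1,0,0,0,-0.0063,0,-0.0191,-1,0,0,0,-0.0068,0,-0.022,-1,0,0,0,-0.0072,0,-0.0248,-1,0,0,0,-0.0073,0,-0.0265,-1]

```text
clock: 17.6
eef_pos: [442.1, 27.5, 158.5]
eef_rot: [-1.512, 1.57, -3.065]
wrist_force: [-2.9, -0.1, 3.0]
finger_gap: 0.4
```

Emit:
jog_arm:
  series: [0,0,0,0,0,-0.0008,-1,0,0,0,0,0,-0.0016,-1,0,0,0,0,0,-0.0016,-1]

```text
clock: 17.98
eef_pos: [442.2, 27.5, 157.6]
eef_rot: [1.201, 1.571, -0.353]
wrist_force: [-6.5, -1.1, 9.6]
finger_gap: 0.4
```

Emit:
jog_arm:
  series: [0,0,0,-0.0005,0,-0.0008,-1,0,0,0,-0.0005,0,-0.0016,-1,0,0,0,-0.0005,0,-0.0016,-1]

```text
clock: 18.35
eef_pos: [442.2, 27.5, 157.3]
eef_rot: [1.518, 1.569, -0.035]
wrist_force: [-9.6, 0.8, 25.1]
finger_gap: 0.5
```

The lever is firmly on its stop: 25 N with no further travel. I'll lift away and check.

Emit:
jog_arm:
  series: [0,0,0,0,0,0.005,-1,0,0,0,0,0,0.04,-1,0,0,0,0,0,0.09,-1,0,0,0,-0.03,0,0.13,-1,0,0,0,-0.08,0,0.14,-1,0,0,0,-0.11,0,0.14,-1,0,0,0,-0.11,0,0.14,-1]

```text
clock: 19.23
eef_pos: [330.9, 27.5, 296.1]
eef_rot: [1.53, 1.569, -0.024]
wrist_force: [0.9, -0.3, 0.5]
finger_gap: 0.8
```

```bash
python3 - <<'E'
from cell import manip
import cv2,numpy as np
from h import *
np.set_printoptions(precision=1,suppress=True)
s=manip.read_state(); print(s["clock"],s["eef_pos"],s["wrist_force"])
c=manip.camera("scene"); t=manip.camera("top")
cv2.imwrite("pics/end.png",np.hstack([cv2.resize(c["color"][60:260,160:460],(400,267)),cv2.resize(t["color"][120:320,150:450],(400,267))]))
p=np.r_[mask(c,(0,120,60),(2,255,255),(330,100,385,175)),mask(c,(172,120,60),(180,255,255),(330,100,385,175))]
q=pts(c,p); print(len(q),np.percentile(q,[3,25,50,75,97],axis=0))
for a in(0,):
  for nm,lo,hi in(("mister",(520,-300),(640,-120)),("pot",(380,-380),(520,-200))):
    ys,xs=np.nonzero(c["range_z"]>0);P=pts(c,np.c_[xs,ys])
    m=(P[:,2]>20)&(P[:,0]>lo[0])&(P[:,0]<hi[0])&(P[:,1]>lo[1])&(P[:,1]<hi[1]);q=P[m];print(nm,np.percentile(q,1,axis=0),np.percentile(q,99,axis=0))
# handle
p=mask(c,(0,100,60),(18,255,255),(305,130,345,190)); q=pts(c,p); q=q[(q[:,1]<-28)];print("handle",len(q),np.median(q,0),q.max(0))
E
```

```text
19.225 [330.9  27.5 296.1] [ 0.9 -0.3  0.5]
110 [[422.1  17.2 137. ]
 [434.8  20.7 138.5]
 [448.4  24.1 139.3]
 [462.2  27.8 140.2]
 [484.1  33.6 141.8]]
mister [ 615.3 -228.2   26.9] [ 639.7 -153.1  180.2]
pot [ 419.  -379.3   21.4] [ 519.3 -291.   107.2]
handle 212 [475.8 -69.8 122.9] [628.6 -33.4 176.9]
```

View pics/end.png

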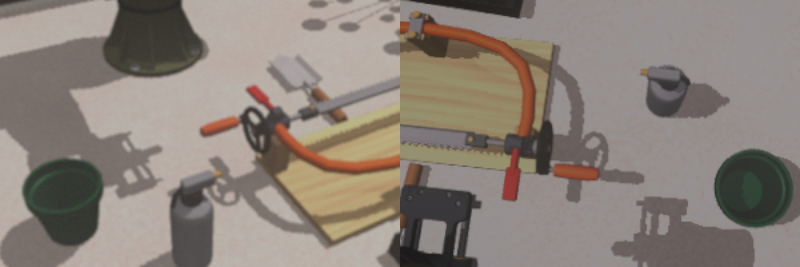

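The lever is level at z≈139 all along its length, the pot and mister have not moved, and the arm is clear.

```bash
python3 -c "
from cell import manip
print(manip.sign_off())"
```

```text
the job is handed in; nothing more can be done
None
```

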